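# Typewriter repair counter: lay tools and parts on their silhouettes

## Task

Tidy the repair counter: lay each of the four loose things - the open-and-eye spanner, the forked typebar bending tool, the curved type segment and the ribbon spool - flat on the wooden pad that bears its own dark silhouette, so that it covers the silhouette and points the same way as it. Set them down rather than letting them drop, let go of them, and leave the loupe and the oil can where they stand.

Things in the scene. Friction and masses are not known exactly. Their poses are not given: they have to be found in the camera images.
- spanner: Loose small steel spanner lying flat, 110 mm long, 7 mm thick, about 50 g. x runs along it: the open jaw (25 mm wide) ends at x = -40 mm, the closed eye (about 23 mm across) ends at x = +70 mm. Origin under the plain shank, which is 11 mm wide (y) from x = -17 to +50 mm: grip here across y.
- bender: Loose steel typebar bending tool lying flat, 112 mm long, about 60 g. x runs along it: ribbed square-edged handle 12 mm wide and 10 mm high from x = -30 to +30 mm, then a thin shank 6 mm wide, 7 mm high, and a two-pronged fork 20 mm wide ending at x = +82 mm. Origin under the middle of the handle: grip here across y.
- segment: Loose nickel-plated type segment lying flat: a bow-shaped slotted plate 13 mm thick, about 83 mm across its horns along x, 34 mm deep along y, about 120 g. In its middle is a block 34 (x) x 20 (y) x 18 mm high; origin under this block: grip it across y. The bow bulges to +y (to y = +10 mm), its two horns bend to -y (to about y = -24 mm).
- spool: Loose brown bakelite ribbon spool lying flat: two flanges 50 mm across with a narrower hub between, 14 mm high in all, about 30 g, with a fine crack in the top. Origin at the centre of its underside; round, so its yaw does not matter. Grip across the flanges.
- pad_spanner: Fixed light-wood board 120 (x) x 70 (y) x 4 mm, flat on top, like the other three pads; origin at the centre of its underside. On its top, in near-black, is the full-size silhouette of the spanner, eye towards the pad's +x. The spanner's origin belongs at x = -15, y = 0 mm in the pad's frame, its x axis along the pad's x.
- pad_bender: Fixed light-wood board 120 (x) x 70 (y) x 4 mm, flat on top, like the other three pads; origin at the centre of its underside. On its top, in near-black, is the full-size silhouette of the bending tool, fork towards the pad's +x. The tool's origin belongs at x = -26, y = 0 mm in the pad's frame, its x axis along the pad's x.
- pad_segment: Fixed light-wood board 120 (x) x 70 (y) x 4 mm, flat on top, like the other three pads; origin at the centre of its underside. On its top, in near-black, is the full-size silhouette of the type segment, bulge towards the pad's +y and nearer to that edge. The segment's origin belongs at x = 0, y = +18 mm in the pad's frame, its x axis along the pad's x.
- pad_spool: Fixed light-wood board 120 (x) x 70 (y) x 4 mm, flat on top, like the other three pads; origin at the centre of its underside. On its top, in near-black, is the full-size silhouette of the spool, a disc 50 mm across in the middle. The spool's origin belongs at the pad's x = 0, y = 0, either way round.
- loupe: Bystander: horn-rimmed watchmaker's loupe standing on the counter, 42 mm across, 30 mm high, dark brown; origin at the centre of its underside. Stands at the right of the work. Leave alone.
- oilcan: Bystander: small copper oil can with a bent brass spout, base 60 mm across, body 62 mm high, spout to 108 mm leaning to its +y; origin at the centre of its underside. Stands at the left of the work. Leave alone.
Things that resemble listed ones, but are neither listed nor needed, are in the scene too. What is shaped like the spanner but yellow is not meant. What is shaped like the pad_spool but red is not meant.

How it is judged:
At the end, for the whole second after the job is handed in: Each of the four lies flat on its own pad, origin within 12 mm in x and in y of its place on the silhouette; spanner, bending tool and segment within 15 degrees of the silhouette and not reversed (pad centre seen from the thing within 15 mm). All released and at rest (x of spanner in the frame of pad_spanner between -0.027 and -0.003 m and x of pad_spanner in the frame of spanner between 0 and 0.03 m and y of spanner in the frame of pad_spanner between -0.012 and 0.012 m and y of pad_spanner in the frame of spanner between -0.015 and 0.015 m and angle between the x axis of spanner and the x axis of pad_spanner, either way round below 0.26 rad and z of spanner in the frame of pad_spanner between 0.0015 and 0.0065 m and angle between each of spanner, bender, segment, spool's own z axis and vertical below 0.1 rad and linear speed of each of spanner, bender, segment, spool below 0.02 m/s and angular speed of each of spanner, bender, segment, spool below 0.2 rad/s and contact force between each of spanner, bender, segment, spool and the fingers below 0.05 N and x of bender in the frame of pad_bender between -0.038 and -0.014 m and x of pad_bender in the frame of bender between 0.011 and 0.041 m and y of bender in the frame of pad_bender between -0.012 and 0.012 m and y of pad_bender in the frame of bender between -0.015 and 0.015 m and angle between the x axis of bender and the x axis of pad_bender, either way round below 0.26 rad and z of bender in the frame of pad_bender between 0.0015 and 0.0065 m and x of segment in the frame of pad_segment between -0.012 and 0.012 m and x of pad_segment in the frame of segment between -0.015 and 0.015 m and y of segment in the frame of pad_segment between 0.006 and 0.03 m and y of pad_segment in the frame of segment between -0.033 and -0.003 m and angle between the x axis of segment and the x axis of pad_segment, either way round below 0.26 rad and z of segment in the frame of pad_segment between 0.0015 and 0.0065 m and x of spool in the frame of pad_spool between -0.012 and 0.012 m and y of spool in the frame of pad_spool between -0.012 and 0.012 m and z of spool in the frame of pad_spool between 0.0015 and 0.0065 m); the robot touches nothing.
It fails at once if a thing is dropped: it moves faster than 0.75 m/s while out of the fingers (a fall of about 3 cm) ((linear speed of spanner above 0.75 m/s and contact force between spanner and the fingers below 0.05 N) or (linear speed of bender above 0.75 m/s and contact force between bender and the fingers below 0.05 N) or (linear speed of segment above 0.75 m/s and contact force between segment and the fingers below 0.05 N) or (linear speed of spool above 0.75 m/s and contact force between spool and the fingers below 0.05 N)).
It fails at once if the loupe or the oil can is shifted by more than 15 mm (distance of any of loupe, oilcan from where it was at the start of the episode above 0.015 m).
It also fails if it takes over 99 s, if anything falls off the work surface, if the arm or the gripper's body presses on something with over 40 N, if the wrist force passes 120 N, or if a joint passes its speed limit or range.

## Robot

A 6-joint arm with a two-finger parallel gripper is mounted at the origin on the work surface. World frame = base frame: x ahead of the robot, y to its left, z up, the work surface at z = 0. Lengths are in m, angles in rad, forces in N, time in s.
With the tool pointing down it reaches from about 0.225 to 0.875 m from the base axis. Payload 3.4 kg.
Tool frame: the origin (TCP) lies midway between the tips of the shut fingers; the grasp point (between the pads) lies 19 mm behind it; z points along the fingers, y is the direction in which the jaws open and shut (so a half turn about z gives the same grasp; the last joint's range is limited). The gripper opens to 85 mm and grips with 20 to 120 N. Pads are 22 mm wide; open, the fingers measure 114 mm over their backs; the gripper's body (76 mm by 85 mm) begins 54 mm behind the grasp point. The pads swing forward as they close: fully open they stand 13 mm farther back than shut.
Start: joints at [-1.294, 0.276, 1.505, -0, 1.361, -0.121], TCP at [0.223, -0.53, 0.231] pointing down, gripper open.
Joint ranges: [-2.89, 2.89], [-0.75, 2.08], [0.22, 2.7], [-1.18, 4.32], [0.11, 2.71], [-2.7, 2.7]. Speed limits (rad/s): [2.57, 2.57, 3.14, 3.14, 3.14, 3.14].

## Interface

Orientations are given as a unit quaternion [w, x, y, z].
In Python, from rig import monitor, imaging, ticket gives the robot as it stands.
- The arm moves only by the tool servo_tool, never from a script. Its argument "commands" is text: rows parted by semicolons, each of 5 numbers parted by spaces: the shift along the tool's x, y, z in cm, then the turn about the tool's z in rad, then the gripper command: -1 is shut, 1 is fully open, values between are in proportion. In form: x y z twist claw; .... A call has 1 to 10 rows; each row is the pose to reach, as a shift and turn from the pose commanded when the call began, along the tool's axes at that moment; what a row does not reach only later rows make up. A row lasts 1/12 s, in which the tool goes at most 41.7 mm and 7.16 degrees, less where a joint would pass 70% of its speed; a pose out of reach is approached as far as the arm can. A call with a gripper value outside its range is refused whole. The fingers move at their own pace and stop on an object; "newtons" is the grip in N (left out, the last holds). Time passes only in rows, so rows that repeat a pose let the fingers close. It gives the time, the measured TCP pose, the force and the opening at its end, in the units of the state.
- monitor.get_state(): the state, without advancing time (a new reading comes with each control period).
- imaging.get_image(name): name is "scene" or "top"; returns the picture (420x560x3 uint8, red, green, blue); there is no depth.
- imaging.get_calibration(name): a dict with "camera_matrix" (3x3 intrinsics, pixels), "k1" (the pictures are not rectified: a ray, as slopes to the right and down, at radius r is drawn at 1 + k1 r^2 times it, then the intrinsics apply), "R" (3x3) and "t" (3): a world point X has camera coordinates R X + t. Camera axes: x right, y down, z forward; pixel columns grow to the right and rows downward; lengths in m; the calibration is good to about 2 mm. A picture is of the moment at which its call begins. get_calibration takes no time and is no camera call.
- ticket.sign_off(): hands the job in, once; it reports no verdict.
The state is a dict: "clock": time; "qpos": joint angles; "qd": joint speeds; "effort": joint torques, N m; "position": TCP position; "ee_rot": TCP orientation; "contact_force": force on the tool from outside, world axes, zero at the start; "moment": the same for the moment, N m; "width": finger opening in m.
Only numpy, scipy, OpenCV 4.12 (cv2) and the standard library are available. Lean on these libraries where they do the work, as an engineer would, in place of code of your own. Each camera call takes 0.05 s, during which the arm holds its last target. There are 200 camera calls.

## Working session

There is one attempt and no reset: what is moved stays moved. The work goes in short steps, Python scripts to look and compute and a tool call to move; the robot and the scene stay as the last step left them, time stands still between calls to the robot, and variables do not carry over. Pictures are saved under pics/ and viewed, about 12 in all and at most 16, crops included, and the job is handed in when it is done.

Besides the shell and the picture viewer there is one more tool, called after "Call:" by a JSON object that holds its "name" and its "arguments". servo_tool: Moves the arm, as the interface text tells. Its arguments: {"type":"object","properties":{"commands":{"type":"string"},"newtons":{"type":"number"}},"required":["commands"]}

```bash
mkdir -p pics
python3 - <<'E'
from rig import monitor, imaging
import cv2
print(monitor.get_state())
for n in("top","scene"):
    im=imaging.get_image(n); cv2.imwrite(f"pics/{n}0.png",im[:,:,::-1]); c=imaging.get_calibration(n); print(n,c)
E
```

```text
{'clock': 0.0, 'qpos': array([-1.29400445e+00,  2.76601968e-01,  1.50613111e+00,  3.81825822e-05,
        1.36068789e+00, -1.21040930e-01]), 'qd': array([-2.07855677e-04,  8.91870254e-04,  4.30087485e-04, -4.21125227e-04,
        2.02174996e-04, -2.66936264e-05]), 'effort': array([-2.83913096e-04, -4.16776299e+01, -2.45809740e+01, -9.99442977e-05,
        1.11137959e-02, -2.36894024e-06]), 'position': array([ 0.2226098 , -0.52959512,  0.23043654]), 'ee_rot': array([-9.12838333e-04,  9.80281661e-01,  1.97603214e-01, -5.25072285e-05]), 'contact_force': array([0.378726  , 0.55233787, 0.12335807]), 'moment': array([-0.05973597, -0.02568127, -0.01182652]), 'width': 0.08521755210600063}
top {'camera_matrix': array([[543.12423492,   0.        , 282.30669037],
       [  0.        , 543.12423492, 211.26335943],
       [  0.        ,   0.        ,   1.        ]]), 'k1': -0.17879109549120747, 'R': array([[ 0.02535538, -0.9996564 , -0.00664748],
       [-0.98986044, -0.02417614, -0.13997079],
       [ 0.13976198,  0.01012909, -0.99013332]]), 't': array([-0.01117681,  0.57535633,  1.25732276])}
scene {'camera_matrix': array([[425.92249189,   0.        , 275.54572211],
       [  0.        , 425.92249189, 212.30297831],
       [  0.        ,   0.        ,   1.        ]]), 'k1': -0.13356854078463143, 'R': array([[-0.82776664,  0.56105494,  0.0044439 ],
       [ 0.45209997,  0.6716659 , -0.58691613],
       [-0.33227701, -0.4838205 , -0.80963554]]), 't': array([ 0.46665252, -0.231432  ,  1.43050405])}
```

View pics/top0.png

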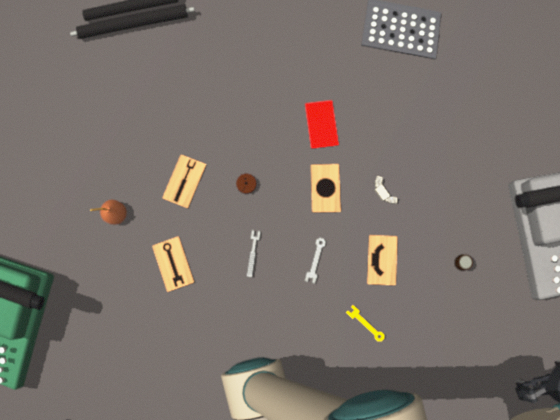

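View pics/scene0.png

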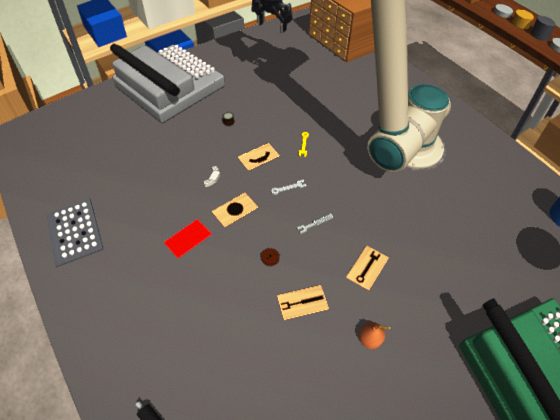

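```bash
cat > h.py <<'E'
import cv2, numpy as np
from rig import imaging
def ray(n,uv,z):
    c=imaging.get_calibration(n); uv=np.asarray(uv,float).reshape(-1,1,2)
    # model: undistorted slopes*(1+k1 r^2) -> cv2 radial model
    s=cv2.undistortPoints(uv,c["camera_matrix"],np.array([c["k1"],0,0,0,0])).reshape(-1,2)
    d=np.c_[s,np.ones(len(s))]@c["R"]; o=-c["R"].T@c["t"]
    return (o+d*((z-o[2])/d[:,2])[:,None])[:,:2]
def blobs(mask,z,n="top",amin=60,amax=3000):
    out=[]
    for c in cv2.findContours(mask.astype(np.uint8),cv2.RETR_EXTERNAL,cv2.CHAIN_APPROX_NONE)[0]:
        m=np.zeros(mask.shape,np.uint8); cv2.drawContours(m,[c],-1,1,-1)
        a=m.sum()
        if not amin<a<amax: continue
        v,u=np.nonzero(m&mask.astype(np.uint8)); P=ray(n,np.c_[u,v],z)
        Q=ray(n,c.reshape(-1,2),z); (cx,cy),(w,h),an=cv2.minAreaRect((Q*1000).astype(np.float32))
        if w<h: w,h,an=h,w,an+90
        out.append(dict(px=(u.mean().round(1),v.mean().round(1)),area=int(a),cen=P.mean(0).round(4),box=np.round((cx/1000,cy/1000),4),size=(round(w,1),round(h,1)),ang=round((an+90)%180-90,1),P=P))
    return out
def show(bs):
    for b in bs: print({k:v for k,v in b.items() if k!="P"})
E
python3 - <<'E'
from h import *
im=cv2.imread("pics/top0.png"); hsv=cv2.cvtColor(im,cv2.COLOR_BGR2HSV).astype(int)
H,S,V=hsv[...,0],hsv[...,1],hsv[...,2]
wood=(H>10)&(H<24)&(S>70)&(V>120); wood[300:]=0
print("pads");pads=blobs(wood,.004,amin=300);show(pads)
print("light"); l=(S<50)&(V>110); l[300:]=0;l[:140]=0;l[:,500:]=0; show(blobs(l,.005))
print("brown"); b=(S>120)&((H<10)|(H>170))&(V<140)&(V>20);b[:140]=0;b[300:]=0; show(blobs(b,.012))
print("dark")
gray=V
for p in pads:
    m=np.zeros(V.shape,np.uint8); u,v=p["px"]
    m[int(v)-30:int(v)+30,int(u)-30:int(u)+30]=1
    d=(V<75)&(m>0)
    # restrict to inside pad
    c=cv2.findContours((wood&(m>0)).astype(np.uint8),cv2.RETR_EXTERNAL,cv2.CHAIN_APPROX_NONE)[0]; c=max(c,key=len)
    q=np.zeros(V.shape,np.uint8); cv2.fillPoly(q,[cv2.convexHull(c)],1); q=cv2.erode(q,np.ones((3,3)))
    show(blobs(d&(q>0),.004,amin=30))
crop=cv2.resize(im[150:300,150:410],None,fx=3,fy=3,interpolation=cv2.INTER_CUBIC); cv2.imwrite("pics/c1.png",crop)
E
```

```text
pads
{'px': (np.float64(172.6), np.float64(263.4)), 'area': 1492, 'cen': array([0.4452, 0.2691]), 'box': array([0.445 , 0.2693]), 'size': (124.0, 73.6), 'ang': 21.2}
{'px': (np.float64(382.8), np.float64(259.7)), 'area': 1501, 'cen': array([ 0.4672, -0.2448]), 'box': array([ 0.4675, -0.2431]), 'size': (123.1, 73.8), 'ang': -1.9}
{'px': (np.float64(325.3), np.float64(188.1)), 'area': 1461, 'cen': array([ 0.6414, -0.1013]), 'box': array([ 0.6426, -0.1015]), 'size': (123.6, 74.1), 'ang': 2.5}
{'px': (np.float64(184.0), np.float64(180.5)), 'area': 1409, 'cen': array([0.6522, 0.251 ]), 'box': array([0.6518, 0.2512]), 'size': (123.1, 73.8), 'ang': -20.1}
light
brown
{'px': (np.float64(245.8), np.float64(182.6)), 'area': 204, 'cen': array([0.6485, 0.0951]), 'box': array([0.6477, 0.0947]), 'size': (45.3, 44.5), 'ang': 1.9}
dark
{'px': (np.float64(173.9), np.float64(268.7)), 'area': 75, 'cen': array([0.4323, 0.265 ]), 'box': array([0.4391, 0.2673]), 'size': (82.4, 17.9), 'ang': 21.2}
{'px': (np.float64(376.6), np.float64(259.7)), 'area': 121, 'cen': array([ 0.467 , -0.2295]), 'box': array([ 0.4679, -0.2309]), 'size': (70.9, 21.5), 'ang': -1.9}
{'px': (np.float64(325.1), np.float64(187.3)), 'area': 233, 'cen': array([ 0.643 , -0.1009]), 'box': array([ 0.6438, -0.1006]), 'size': (40.4, 39.7), 'ang': 0.9}
{'px': (np.float64(179.8), np.float64(189.6)), 'area': 44, 'cen': array([0.6288, 0.2601]), 'box': array([0.6281, 0.2603]), 'size': (53.9, 4.9), 'ang': -19.7}
```

View pics/c1.png

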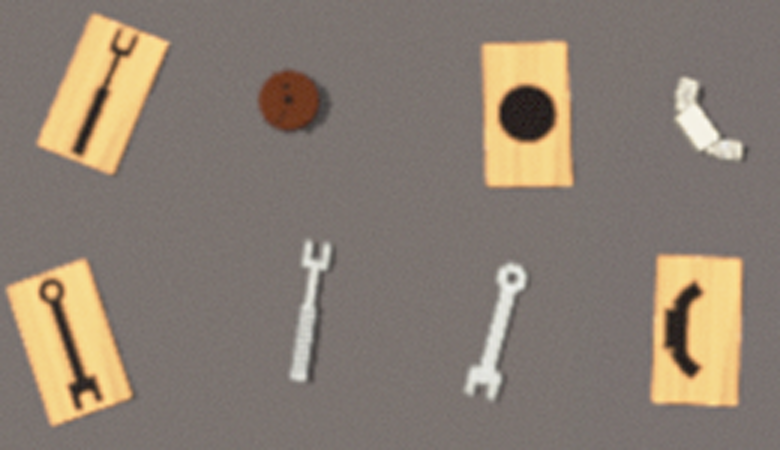

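Run:
```python
from h import *
im=cv2.imread("pics/top0.png"); hsv=cv2.cvtColor(im,cv2.COLOR_BGR2HSV).astype(int)
H,S,V=hsv[...,0],hsv[...,1],hsv[...,2]
for th,z in((150,.006),(150,.013)):
    l=(S<60)&(V>th); l[300:]=0;l[:140]=0;l[:,450:]=0; bs=blobs(l,z); show(bs)
for b in bs:
    d=np.array([np.cos(np.radians(b["ang"])),np.sin(np.radians(b["ang"]))]); q=b["P"]-b["box"]
    w,e=np.linalg.eigh(np.cov(q.T)); print(np.degrees(np.arctan2(*e[::-1,1])))
    x,y=q@d*1000,q@[-d[1],d[0]]*1000
    for k in range(-60,60,8):
        m=(x>=k)&(x<k+8)
        if m.any(): print(k,m.sum(),y[m].min().round(1),y[m].mean().round(1),y[m].max().round(1))
# second view: scene rays
im=imaging.get_image("scene"); im=im[:,:,::-1].copy(); hsv=cv2.cvtColor(im,cv2.COLOR_BGR2HSV).astype(int)
H,S,V=hsv[...,0],hsv[...,1],hsv[...,2]
m=np.zeros(V.shape,bool); m[135:335,170:410]=1
print("scene");show(blobs((S<60)&(V>140)&m,.006,"scene",40)); show(blobs((H>10)&(H<24)&(S>70)&(V>120)&m,.004,"scene",250))
show(blobs((S>120)&((H<10)|(H>170))&(V<140)&(V>20)&m,.012,"scene"))
```

```text
{'px': (np.float64(315.0), np.float64(260.4)), 'area': 315, 'cen': array([ 0.462 , -0.0788]), 'box': array([ 0.4638, -0.0799]), 'size': (112.2, 26.2), 'ang': -15.2}
{'px': (np.float64(252.1), np.float64(252.8)), 'area': 236, 'cen': array([0.4767, 0.0744]), 'box': array([0.4756, 0.0755]), 'size': (112.8, 22.1), 'ang': -8.0}
{'px': (np.float64(383.3), np.float64(190.8)), 'area': 279, 'cen': array([ 0.6377, -0.2456]), 'box': array([ 0.638 , -0.2461]), 'size': (81.3, 34.4), 'ang': 35.7}
{'px': (np.float64(315.0), np.float64(260.4)), 'area': 315, 'cen': array([ 0.4617, -0.0784]), 'box': array([ 0.4634, -0.0796]), 'size': (111.7, 26.1), 'ang': -15.2}
{'px': (np.float64(252.1), np.float64(252.8)), 'area': 236, 'cen': array([0.4762, 0.074 ]), 'box': array([0.4752, 0.0751]), 'size': (112.2, 22.0), 'ang': -8.0}
{'px': (np.float64(383.3), np.float64(190.8)), 'area': 279, 'cen': array([ 0.6364, -0.2443]), 'box': array([ 0.6367, -0.2448]), 'size': (80.9, 34.2), 'ang': 35.7}
165.7404793947452
-60 9 -11.7 -0.2 10.4
-52 27 -12.7 0.5 13.1
-44 37 -13.0 0.2 12.8
-36 26 -11.6 -0.7 11.2
-28 19 -5.9 0.3 6
[... 1699 characters left out ...]
y([0.4447, 0.2693]), 'size': (125.1, 73.1), 'ang': 21.0}
{'px': (np.float64(234.3), np.float64(209.4)), 'area': 845, 'cen': array([ 0.6441, -0.0988]), 'box': array([ 0.6429, -0.0996]), 'size': (124.0, 75.0), 'ang': 2.7}
{'px': (np.float64(257.9), np.float64(156.0)), 'area': 637, 'cen': array([ 0.4692, -0.2419]), 'box': array([ 0.4681, -0.2414]), 'size': (123.7, 76.6), 'ang': -1.8}
{'px': (np.float64(367.0), np.float64(327.5)), 'area': 96, 'cen': array([0.5622, 0.4023]), 'box': array([0.5602, 0.4008]), 'size': (54.2, 18.6), 'ang': -2.1}
{'px': (np.float64(269.9), np.float64(256.5)), 'area': 257, 'cen': array([0.6487, 0.0976]), 'box': array([0.6493, 0.0968]), 'size': (53.3, 46.5), 'ang': 56.0}
```

```bash
cat > go.py <<'E'
import sys, numpy as np
from rig import monitor
from scipy.spatial.transform import Rotation as Ro
s=monitor.get_state(); R=Ro.from_quat(s["ee_rot"],scalar_first=True).as_matrix(); p=s["position"]
phi=np.arctan2(R[1,0],R[0,0]); a=list(map(float,sys.argv[1:]))
print("pos",p.round(4),"phi",phi.round(3),"tilt",np.degrees(np.arccos(-R[2,2])).round(2),"w",round(s["width"],4),"t",s["clock"])
for x,y,z,f in zip(*[iter(a)]*4):
    print("cm",((np.array([x,y,z])-p)@R*100).round(2),"twist",round((phi-np.radians(f)+np.pi)%(2*np.pi)-np.pi,3))
E
python3 go.py .464 -.0794 .08 -14.5
```

```text
pos [ 0.2226 -0.5297  0.2306] phi 0.398 tilt 0.08 w 0.0856 t 0.15
cm [ 39.7  -32.14  15.11] twist 0.651
```

Call:
{"name": "servo_tool", "arguments": {"commands": "39.7 -32.1 5 0.651 1;39.7 -32.1 5 0.651 1;39.7 -32.1 5 0.651 1;39.7 -32.1 5 0.651 1;39.7 -32.1 5 0.651 1;39.7 -32.1 5 0.651 1;39.7 -32.1 10 0.651 1;39.7 -32.1 10 0.651 0.2;39.7 -32.1 12 0.651 0.2;39.7 -32.1 12 0.651 0.2", "newtons": 60}}

```text
clock: 0.98
position: [0.4125, -0.1766, 0.1544]
ee_rot: [0.0, 0.992, -0.126, 0.001]
contact_force: [1.2, -0.2, -0.6]
width: 0.0522
```

```bash
python3 go.py .464 -.0794 .08 -14.5
```

```text
pos [ 0.4125 -0.1766  0.1544] phi -0.253 tilt 0.07 w 0.0522 t 0.9833
cm [  2.54 -10.71   7.44] twist -0.0
```

Call:
{"name": "servo_tool", "arguments": {"commands": "2.5 -10.7 6 0 0;2.5 -10.7 6 0 0;2.5 -10.7 6 0 0;2.5 -10.7 7.4 0 0;2.5 -10.7 7.4 0 0;2.5 -10.7 7.4 0 0"}}

```text
clock: 1.48
position: [0.4622, -0.0806, 0.08]
ee_rot: [0.0, 0.992, -0.126, -0.001]
contact_force: [0.1, -0.8, 0.3]
width: 0.0427
```

```bash
python3 go.py .464 -.0794 .003 -14.5
```

```text
pos [ 0.4622 -0.0806  0.08  ] phi -0.252 tilt 0.14 w 0.0427 t 1.4833
cm [ 0.17 -0.17  7.7 ] twist 0.001
```

Call:
{"name": "servo_tool", "arguments": {"commands": "0.1 -0.1 3 0 -0.2;0.1 -0.1 6 0 -0.2;0.1 -0.1 7.3 0 -0.2;0.1 -0.1 7.6 0 -0.2;0.1 -0.1 7.6 0 -0.2"}}

```text
clock: 1.9
position: [0.464, -0.0815, 0.0049]
ee_rot: [0.0, 0.992, -0.127, -0.0]
contact_force: [0.3, 0.8, -0.0]
width: 0.0341
```

```bash
python3 go.py .464 -.0794 .003 -14.5; python3 -c "
from h import *
im=imaging.get_image('scene')[130:250,220:370,::-1]
cv2.imwrite('pics/s1.png',cv2.resize(im,None,fx=4,fy=4,interpolation=2))"
```

```text
pos [ 0.464  -0.0815  0.0049] phi -0.255 tilt 0.02 w 0.0341 t 1.9
cm [-0.05 -0.21  0.18] twist -0.002
```

View pics/s1.png

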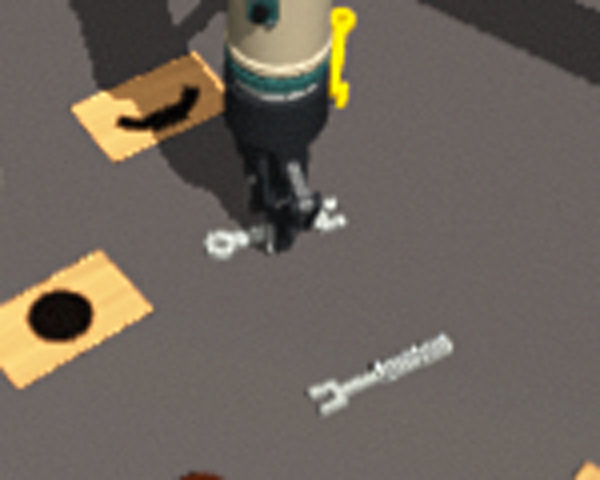

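The fingers straddle the spanner's shank about midway between jaw and eye (crop px 275,235); closing.

Call:
{"name": "servo_tool", "arguments": {"commands": "0 -0.2 0.15 0 -0.2;0 -0.2 0.15 0 -1;0 -0.2 0.15 0 -1;0 -0.2 0.15 0 -1;0 -0.2 0.15 0 -1;0 -0.2 0.15 0 -1;0 -0.2 0.15 0 -1;0 -0.2 -0.5 0 -1;0 -0.2 -2 0 -1;0 -0.2 -7 0 -1"}}

```text
clock: 2.78
position: [0.4608, -0.0772, 0.0637]
ee_rot: [-0.001, 0.992, -0.126, -0.005]
contact_force: [0.8, -0.2, -0.7]
width: 0.0076
```

```bash
python3 go.py .445 .2693 .07 21.2;python3 -c "
from h import *
im=imaging.get_image('scene')[130:250,220:370,::-1]
cv2.imwrite('pics/s2.png',cv2.resize(im,None,fx=4,fy=4,interpolation=2))"
```

```text
pos [ 0.4608 -0.0772  0.0637] phi -0.253 tilt 0.61 w 0.0076 t 2.7833
cm [-10.21 -33.15  -0.51] twist -0.623
```

View pics/s2.png

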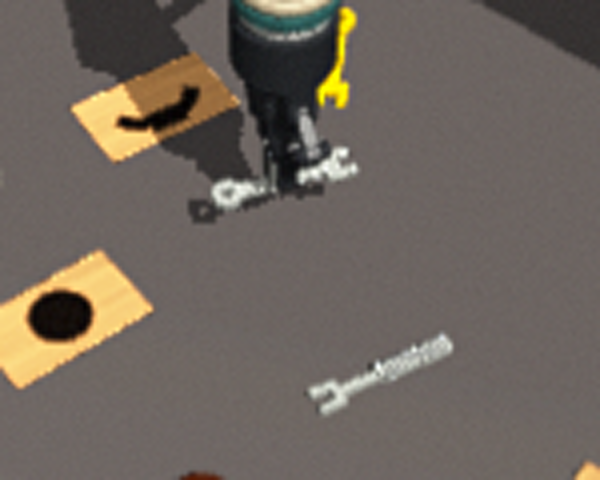

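The spanner is lifted level in the fingers (shadow detached below).

Call:
{"name": "servo_tool", "arguments": {"commands": "-10.2 -33.1 0 -0.623 -1;-10.2 -33.1 0 -0.623 -1;-10.2 -33.1 0 -0.623 -1;-10.2 -33.1 0 -0.623 -1;-10.2 -33.1 0 -0.623 -1;-10.2 -33.1 0 -0.623 -1;-10.2 -33.1 0 -0.623 -1;-10.2 -33.1 0 -0.623 -1;-10.2 -33.1 0 -0.623 -1;-10.2 -33.1 0 -0.623 -1"}}

```text
clock: 3.67
position: [0.449, 0.2712, 0.0669]
ee_rot: [-0.001, 0.983, 0.186, 0.001]
contact_force: [-0.1, -1.4, -1.5]
width: 0.0074
```

Call:
{"name": "servo_tool", "arguments": {"commands": "0 0 0 0 -1;0 0 0 0 -1;0 0 0 0 -1"}}

```text
clock: 3.92
position: [0.4487, 0.266, 0.0663]
ee_rot: [0.0, 0.983, 0.183, -0.0]
contact_force: [-0.6, 0.3, -1.2]
width: 0.0077
```

```bash
python3 go.py .445 .2693 .0075 21.2; python3 -c "
from h import *
for n,a in (('top',(200,320,120,240)),('scene',(200,320,310,430))):
    im=imaging.get_image(n)[a[0]:a[1],a[2]:a[3],::-1]
    cv2.imwrite('pics/p_%s.png'%n,cv2.resize(im,None,fx=3,fy=3,interpolation=2))
a=[cv2.imread('pics/p_%s.png'%n) for n in('top','scene')]; cv2.imwrite('pics/p1.png',np.hstack(a))"
```

```text
pos [0.4487 0.266  0.0663] phi 0.368 tilt 0.05 w 0.0077 t 3.9167
cm [-0.22 -0.44  5.88] twist -0.002
```

View pics/p1.png

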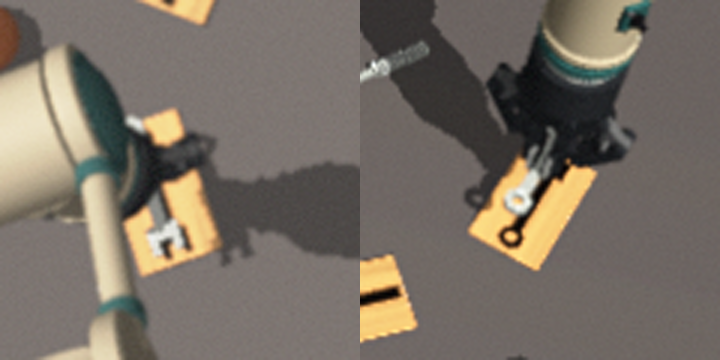

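Spanner hangs over its pad, eye the same way as the silhouette. Lowering gently, then release.

Call:
{"name": "servo_tool", "arguments": {"commands": "-0.2 -0.4 2.5 0 -1;-0.2 -0.4 4.5 0 -1;-0.2 -0.4 5.3 0 -1;-0.2 -0.4 5.6 0 -1;-0.2 -0.4 5.75 0 -1;-0.2 -0.4 5.75 0 -1;-0.2 -0.4 5.75 0 -1"}}

```text
clock: 4.6
position: [0.4463, 0.2707, 0.0096]
ee_rot: [-0.0, 0.983, 0.184, 0.001]
contact_force: [0.3, -0.4, -0.4]
width: 0.0079
```

```bash
python3 go.py .445 .2693 .0075 21.2
```

```text
pos [0.4463 0.2707 0.0096] phi 0.369 tilt 0.1 w 0.0079 t 4.6
cm [-0.18  0.08  0.21] twist -0.001
```

Call:
{"name": "servo_tool", "arguments": {"commands": "-0.1 0 0.1 0 -1;-0.1 0 0.2 0 -1;-0.1 0 0.2 0 -1;-0.1 0 0.2 0 -0.7;-0.1 0 0.2 0 -0.3;-0.1 0 0.2 0 -0.3;-0.1 0 0.2 0 -0.3;-0.1 0 -1 0 -0.3;-0.1 0 -4 0 -0.1;-0.1 0 -8 0 0"}}

```text
clock: 5.43
position: [0.442, 0.2691, 0.0869]
ee_rot: [0.001, 0.983, 0.184, -0.004]
contact_force: [0.6, -0.6, -0.3]
width: 0.0425
```

```bash
python3 go.py .4576 .0767 .08 -6.8  .4576 .0767 .005 -6.8
```

```text
pos [0.442  0.2691 0.0869] phi 0.37 tilt 0.46 w 0.0425 t 5.4333
cm [-5.49 18.5   0.74] twist 0.488
cm [-5.43 18.5   8.24] twist 0.488
```

Call:
{"name": "servo_tool", "arguments": {"commands": "-5.5 18.5 0 0.488 0;-5.5 18.5 0 0.488 0;-5.5 18.5 0 0.488 0;-5.5 18.5 0 0.488 0;-5.5 18.5 0 0.488 0;-5.5 18.5 1 0.488 0;-5.5 18.5 3 0.488 0;-5.5 18.5 4 0.488 0;-5.5 18.5 4 0.488 0"}}

```text
clock: 6.18
position: [0.4582, 0.0774, 0.0469]
ee_rot: [0.0, 0.998, -0.06, -0.002]
contact_force: [-0.2, -0.5, 0.1]
width: 0.0425
```

```bash
python3 go.py .4576 .0767 .004 -6.8;  python3 - <<'E'
from h import *
im=imaging.get_image("top")[:,:,::-1].copy()
a=im[200:320,120:240]; b=imaging.get_image("scene")[170:290,260:380,::-1]
cv2.imwrite("pics/p2.png",cv2.resize(np.hstack([a,b]),None,fx=3,fy=3,interpolation=2))
E
```

```text
pos [0.4582 0.0774 0.0469] phi -0.119 tilt 0.28 w 0.0425 t 6.1833
cm [-0.03  0.07  4.29] twist -0.0
```

View pics/p2.png

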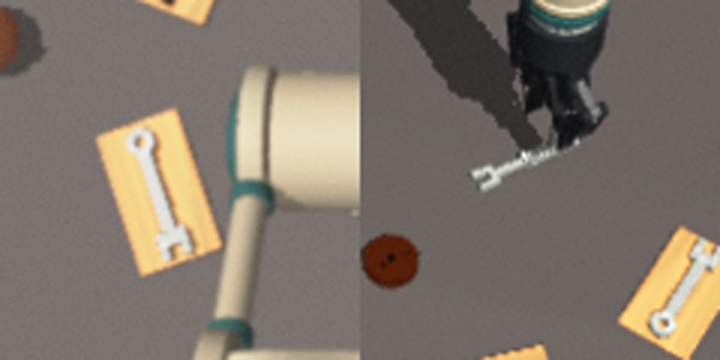

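The spanner lies on its silhouette with no dark visible; the gripper is over the bender's handle. Descend, grip, lift.

Call:
{"name": "servo_tool", "arguments": {"commands": "0 0.1 2.5 0 -0.2;0 0.1 3.9 0 -0.2;0 0.1 4.2 0 -0.2;0 0.1 4.2 0 -0.2;0 0.1 4.2 0 -1;0 0.1 4.2 0 -1;0 0.1 4.2 0 -1;0 0.1 4.2 0 -1;0 0.1 4.2 0 -1;0 0.1 4.2 0 -1"}}

```text
clock: 7.12
position: [0.4611, 0.077, 0.008]
ee_rot: [-0.0, 0.998, -0.059, 0.001]
contact_force: [-0.4, -0.3, 6.1]
width: 0.0084
```

Call:
{"name": "servo_tool", "arguments": {"commands": "0 0 -0.5 0 -1;0 0 -2 0 -1;0 0 -5 0 -1;0 0 -7 0 -1;0 0 -7 0 -1;0 0 -7 0 -1"}}

```text
clock: 7.62
position: [0.4608, 0.0769, 0.0779]
ee_rot: [-0.0, 0.998, -0.059, 0.002]
contact_force: [-0.4, -0.6, -1.9]
width: 0.0081
```

```bash
python3 go.py .635 .2577 .07 -20.1
```

```text
pos [0.4608 0.0769 0.0779] phi -0.118 tilt 0.18 w 0.0081 t 7.6167
cm [ 15.17 -20.01   0.84] twist 0.233
```

Call:
{"name": "servo_tool", "arguments": {"commands": "15.3 -20 0 0.233 -1;15.3 -20 0 0.233 -1;15.3 -20 0 0.233 -1;15.3 -20 0 0.233 -1;15.3 -20 0 0.233 -1;15.3 -20 0 0.233 -1;15.3 -20 0 0.233 -1;15.3 -20 0 0.233 -1;15.3 -20 2 0.233 -1;15.3 -20 2 0.233 -1"}}

```text
clock: 8.45
position: [0.6313, 0.2556, 0.0523]
ee_rot: [0.002, 0.985, -0.175, -0.004]
contact_force: [-0.5, -0.1, -2.8]
width: 0.0083
```

```bash
python3 go.py .6363 .2571 .012 -20.1;  python3 - <<'E'
from h import *
a=imaging.get_image("top")[120:240,130:250,::-1]; b=imaging.get_image("scene")[230:350,240:360,::-1]
cv2.imwrite("pics/p3.png",cv2.resize(np.hstack([a,b]),None,fx=3,fy=3,interpolation=2))
E
```

```text
pos [0.6313 0.2556 0.0523] phi -0.351 tilt 0.57 w 0.0083 t 8.45
cm [ 0.45 -0.33  4.02] twist -0.001
```

View pics/p3.png

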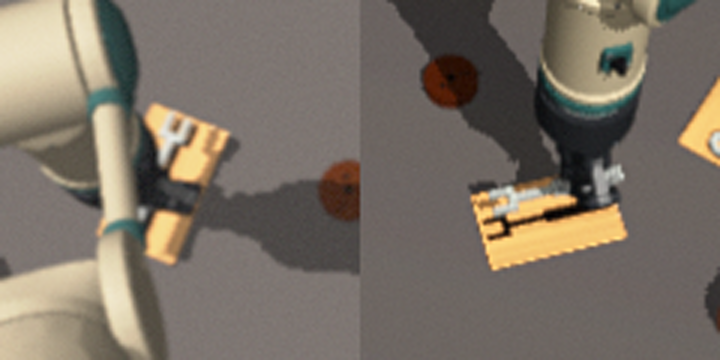

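The bender hangs level over its pad, fork the right way.

Call:
{"name": "servo_tool", "arguments": {"commands": "0 0 1.5 0 -1;0 0 2.8 0 -1;0 0 2.8 0 -1;0 0 2.8 0 -1"}}

```text
clock: 8.88
position: [0.6347, 0.2566, 0.0289]
ee_rot: [0.0, 0.985, -0.175, -0.001]
contact_force: [-1.1, 0.3, -0.2]
width: 0.0085
```

```bash
python3 go.py .6363 .2571 .012 -20.1
```

```text
pos [0.6347 0.2566 0.0289] phi -0.352 tilt 0.09 w 0.0085 t 8.8833
cm [ 0.14 -0.1   1.69] twist -0.001
```

Call:
{"name": "servo_tool", "arguments": {"commands": "0.1 -0.1 0.8 0 -1;0.1 -0.1 1.3 0 -1;0.1 -0.1 1.6 0 -1;0.1 -0.1 1.7 0 -1;0.1 -0.1 1.7 0 -1"}}

```text
clock: 9.3
position: [0.6367, 0.2579, 0.0121]
ee_rot: [0.0, 0.985, -0.175, 0.0]
contact_force: [-0.6, -0.6, 0.8]
width: 0.0081
```

Call:
{"name": "servo_tool", "arguments": {"commands": "0 0 0.1 0 -1;0 0 0.2 0 -1;0 0 0.2 0 -1"}}

```text
clock: 9.55
position: [0.6368, 0.2579, 0.012]
ee_rot: [0.0, 0.985, -0.175, 0.0]
contact_force: [-2.7, -1.7, 10.0]
width: 0.0084
```

Contact (10 N, z stopped). Release and rise; next the spool.

Call:
{"name": "servo_tool", "arguments": {"commands": "0 0 -0.05 0 -1;0 0 -0.05 0 -0.7;0 0 -0.05 0 -0.3;0 0 -0.05 0 -0.3;0 0 -0.05 0 -0.3;0 0 -1.5 0 -0.3;0 0 -5 0 0;0 0 -8 0 0.5;0 0 -8 0 1;0 0 -8 0 1"}}

```text
clock: 10.38
position: [0.6384, 0.2585, 0.092]
ee_rot: [-0.001, 0.985, -0.175, 0.002]
contact_force: [0.5, -0.6, 0.0]
width: 0.077
```

```bash
python3 go.py .6485 .096 .05 -20.1
```

```text
pos [0.6384 0.2585 0.092 ] phi -0.351 tilt 0.28 w 0.077 t 10.3833
cm [ 6.52 14.93  4.18] twist -0.0
```

Call:
{"name": "servo_tool", "arguments": {"commands": "6.5 14.9 0 0 1;6.5 14.9 0 0 1;6.5 14.9 0 0 1;6.5 14.9 0 0 1;6.5 14.9 3 0 1;6.5 14.9 4 0 1;6.5 14.9 4 0 1;6.5 14.9 4 0 1"}}

```text
clock: 11.05
position: [0.6451, 0.0966, 0.048]
ee_rot: [0.0, 0.985, -0.174, -0.002]
contact_force: [0.1, 0.8, 0.0]
width: 0.0852
```

```bash
python3 go.py .6485 .096 .01 -20.1;  python3 - <<'E'
from h import *
a=imaging.get_image("top")[120:240,130:250,::-1]; b=imaging.get_image("scene")[210:330,220:340,::-1]
cv2.imwrite("pics/p4.png",cv2.resize(np.hstack([a,b]),None,fx=3,fy=3,interpolation=2))
E
```

```text
pos [0.6451 0.0966 0.048 ] phi -0.351 tilt 0.24 w 0.0852 t 11.05
cm [ 0.36 -0.07  3.8 ] twist 0.0
```

View pics/p4.png

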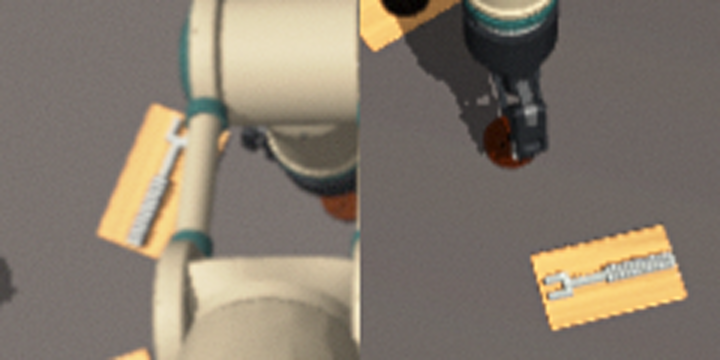

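Bender lies on its silhouette. Now descend on the spool.

Call:
{"name": "servo_tool", "arguments": {"commands": "0.3 -0.1 2 0 1;0.3 -0.1 4 0 1;0.3 -0.1 4.4 0 1;0.3 -0.1 4.4 0 0.2;0.3 -0.1 4.4 0 -1;0.3 -0.1 4.4 0 -1;0.3 -0.1 4.4 0 -1;0.3 -0.1 4.4 0 -1;0.3 -0.1 4.4 0 -1;0.3 -0.1 4.4 0 -1", "newtons": 40}}

```text
clock: 11.98
position: [0.651, 0.0961, 0.0079]
ee_rot: [-0.001, 0.985, -0.175, 0.002]
contact_force: [-0.9, 0.5, 6.3]
width: 0.0474
```

```bash
python3 go.py .643 -.1008 .07 -20.1
```

```text
pos [0.651  0.0961 0.0079] phi -0.351 tilt 0.2 w 0.0474 t 11.9833
cm [ 6.04 18.75 -6.23] twist -0.001
```

Call:
{"name": "servo_tool", "arguments": {"commands": "0 0 -0.6 0 -1;0 0 -2 0 -1;0 0 -4 0 -1;0 0 -6 0 -1;0 0 -6 0 -1;0 0 -6 0 -1"}}

```text
clock: 12.48
position: [0.6507, 0.0956, 0.0673]
ee_rot: [-0.0, 0.985, -0.175, 0.002]
contact_force: [-0.6, -0.9, -0.3]
width: 0.0471
```

```bash
python3 go.py .643 -.1008 .05 -20.1
python3 - <<'E'
from h import *
a=imaging.get_image("top")[120:240,190:310,::-1]; b=imaging.get_image("scene")[190:310,220:340,::-1]
cv2.imwrite("pics/p5.png",cv2.resize(np.hstack([a,b]),None,fx=3,fy=3,interpolation=2))
E
```

```text
pos [0.6507 0.0956 0.0673] phi -0.351 tilt 0.19 w 0.0471 t 12.4833
cm [ 6.03 18.71  1.73] twist -0.0
```

View pics/p5.png

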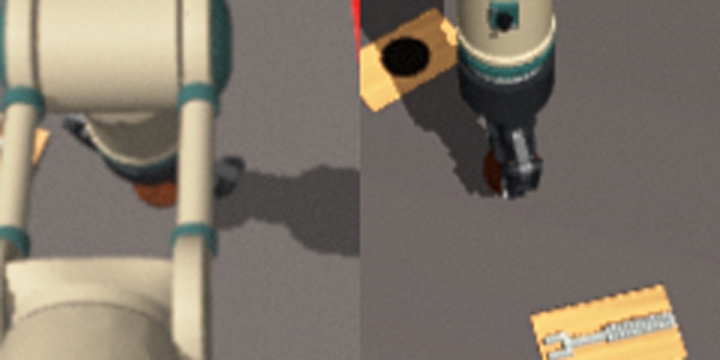

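Call:
{"name": "servo_tool", "arguments": {"commands": "6.1 18.7 0 0 -1;6.1 18.7 0 0 -1;6.1 18.7 0 0 -1;6.1 18.7 0 0 -1;6.1 18.7 0 0 -1;6.1 18.7 1 0 -1;6.1 18.7 2.5 0 -1;6.1 18.7 3.5 0 -1;6.1 18.7 3.5 0 -1;6.1 18.7 3.5 0 -1"}}

```text
clock: 13.42
position: [0.6416, -0.1, 0.0292]
ee_rot: [-0.0, 0.985, -0.174, -0.002]
contact_force: [0.0, -0.3, 0.3]
width: 0.0472
```

```bash
python3 go.py .644 -.1008 .013 -20.1
```

```text
pos [ 0.6416 -0.1     0.0292] phi -0.35 tilt 0.2 w 0.0472 t 13.4167
cm [ 0.26 -0.01  1.62] twist 0.0
```

Call:
{"name": "servo_tool", "arguments": {"commands": "0.15 0 0.8 0 -1;0.15 0 1.2 0 -1;0.15 0 1.5 0 -1;0.15 0 1.6 0 -1;0.15 0 1.6 0 -1"}}

```text
clock: 13.83
position: [0.644, -0.1012, 0.0146]
ee_rot: [0.0, 0.985, -0.175, -0.0]
contact_force: [0.2, -0.3, -0.5]
width: 0.0469
```

Call:
{"name": "servo_tool", "arguments": {"commands": "0 0 0.1 0 -1;0 0 0.2 0 -1;0 0 0.2 0 -1"}}

```text
clock: 14.08
position: [0.6441, -0.1014, 0.0129]
ee_rot: [0.0, 0.985, -0.175, 0.0]
contact_force: [-0.3, 0.1, -1.1]
width: 0.0472
```

Call:
{"name": "servo_tool", "arguments": {"commands": "0 0 0.1 0 -1;0 0 0.2 0 -1;0 0 0.2 0 -1"}}

```text
clock: 14.33
position: [0.6443, -0.1015, 0.0119]
ee_rot: [0.0, 0.985, -0.175, 0.0]
contact_force: [-1.0, -0.2, 4.1]
width: 0.0469
```

Contact. Release and rise; head for the segment.

Call:
{"name": "servo_tool", "arguments": {"commands": "0 0 0 0 -1;0 0 0 0 0.4;0 0 0 0 0.8;0 0 0 0 1;0 0 0 0 1;0 0 0 0 1;0 0 -2 0 1;0 0 -5 0 1;0 0 -8 0 1;0 0 -8 0 0.3", "newtons": 60}}

```text
clock: 15.17
position: [0.6482, -0.1025, 0.097]
ee_rot: [0.001, 0.985, -0.175, 0.006]
contact_force: [0.8, -0.6, 0.3]
width: 0.0755
```

```bash
python3 go.py .6333 -.24 .06 35.7
```

```text
pos [ 0.6482 -0.1025  0.097 ] phi -0.351 tilt 0.66 w 0.0755 t 15.1667
cm [ 3.29 13.43  3.72] twist -0.974
```

Call:
{"name": "servo_tool", "arguments": {"commands": "3.6 13.4 0 -0.974 0.1;3.6 13.4 0 -0.974 0.1;3.6 13.4 0 -0.974 0.1;3.6 13.4 0 -0.974 0.1;3.6 13.4 0 -0.974 0.1;3.6 13.4 2 -0.974 0.1;3.6 13.4 3.7 -0.974 0.1;3.6 13.4 3.7 -0.974 0.1;3.6 13.4 3.7 -0.974 0.1;3.6 13.4 3.7 -0.974 0.1"}}

```text
clock: 16.0
position: [0.6318, -0.2397, 0.0534]
ee_rot: [-0.0, 0.952, 0.305, -0.0]
contact_force: [0.1, 0.4, -0.1]
width: 0.0468
```

```bash
python3 go.py .6333 -.24 .006 35.7;  python3 - <<'E'
from h import *
a=imaging.get_image("top")[130:250,290:410,::-1]; b=imaging.get_image("scene")[130:250,150:270,::-1]
cv2.imwrite("pics/p6.png",cv2.resize(np.hstack([a,b]),None,fx=3,fy=3,interpolation=2))
E
```

```text
pos [ 0.6318 -0.2397  0.0534] phi 0.62 tilt 0.02 w 0.0468 t 16.0
cm [0.11 0.11 4.74] twist -0.003
```

View pics/p6.png

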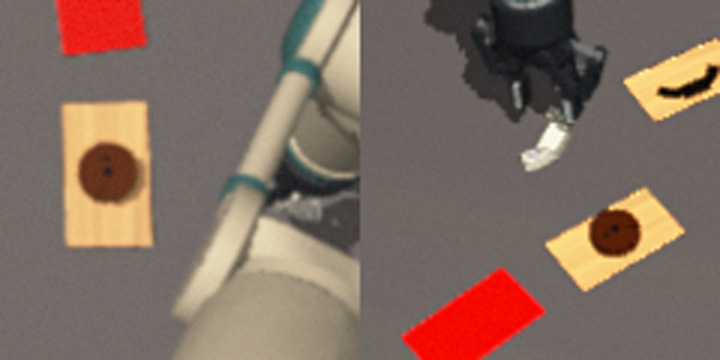

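Spool covers its disc; the fingers stand either side of the segment's block.

Call:
{"name": "servo_tool", "arguments": {"commands": "0.1 0.1 2 0 0.1;0.1 0.1 3.5 0 0.1;0.1 0.1 4.4 0 0.1;0.1 0.1 4.4 0 0.1;0.1 0.1 4.4 0 -1;0.1 0.1 4.4 0 -1;0.1 0.1 4.4 0 -1;0.1 0.1 4.4 0 -1;0.1 0.1 4.4 0 -1;0.1 0.1 4.4 0 -1"}}

```text
clock: 16.93
position: [0.6341, -0.2403, 0.0112]
ee_rot: [0.001, 0.952, 0.306, 0.001]
contact_force: [0.8, 1.0, 6.0]
width: 0.0179
```

Call:
{"name": "servo_tool", "arguments": {"commands": "0 0 -0.5 0 -1;0 0 -2 0 -1;0 0 -4 0 -1;0 0 -6 0 -1;0 0 -6 0 -1;0 0 -6 0 -1"}}

```text
clock: 17.43
position: [0.6336, -0.2401, 0.0705]
ee_rot: [0.001, 0.952, 0.306, 0.001]
contact_force: [-0.3, -0.4, -2.3]
width: 0.0179
```

```bash
python3 go.py .4686 -.2245 .06 -1.9
python3 - <<'E'
from h import *
a=imaging.get_image("top")[130:250,310:430,::-1]; b=imaging.get_image("scene")[110:230,150:270,::-1]
cv2.imwrite("pics/p7.png",cv2.resize(np.hstack([a,b]),None,fx=3,fy=3,interpolation=2))
E
```

```text
pos [ 0.6336 -0.2401  0.0705] phi 0.623 tilt 0.11 w 0.0179 t 17.4333
cm [-12.5  -10.9    1.02] twist 0.656
```

View pics/p7.png

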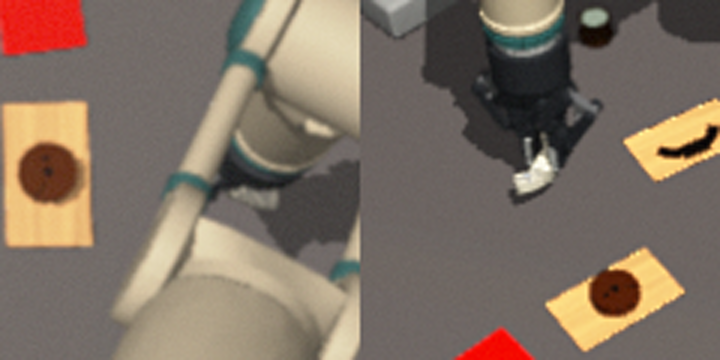

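The segment is lifted level. Carry.

Call:
{"name": "servo_tool", "arguments": {"commands": "-12.5 -10.9 0 0.656 -1;-12.5 -10.9 0 0.656 -1;-12.5 -10.9 0 0.656 -1;-12.5 -10.9 0 0.656 -1;-12.5 -10.9 0 0.656 -1;-12.5 -10.9 0 0.656 -1;-12.5 -10.9 1.5 0.656 -1;-12.5 -10.9 3 0.656 -1;-12.5 -10.9 4 0.656 -1;-12.5 -10.9 4 0.656 -1"}}

```text
clock: 18.37
position: [0.4656, -0.2227, 0.0268]
ee_rot: [-0.002, 1.0, -0.017, -0.003]
contact_force: [0.2, 1.0, -1.9]
width: 0.0181
```

```bash
python3 go.py .4686 -.2245 .0152 -1.9
```

```text
pos [ 0.4656 -0.2227  0.0268] phi -0.033 tilt 0.4 w 0.0181 t 18.3667
cm [0.31 0.17 1.16] twist -0.0
```

Call:
{"name": "servo_tool", "arguments": {"commands": "0.15 0.1 0.4 0 -1;0.15 0.1 0.8 0 -1;0.15 0.1 1 0 -1;0.15 0.1 1.2 0 -1;0.15 0.1 1.2 0 -1"}}

```text
clock: 18.78
position: [0.4695, -0.2253, 0.0177]
ee_rot: [-0.0, 1.0, -0.017, -0.0]
contact_force: [0.1, 0.3, -0.9]
width: 0.0176
```

Call:
{"name": "servo_tool", "arguments": {"commands": "0 0 0.1 0 -1;0 0 0.2 0 -1;0 0 0.2 0 -1"}}

```text
clock: 19.03
position: [0.4696, -0.2253, 0.0159]
ee_rot: [0.0, 1.0, -0.017, 0.0]
contact_force: [-0.1, 0.3, -1.8]
width: 0.0174
```

Call:
{"name": "servo_tool", "arguments": {"commands": "0 0 0.1 0 -1;0 0 0.2 0 -1;0 0 0.2 0 -1"}}

```text
clock: 19.28
position: [0.4697, -0.2254, 0.0151]
ee_rot: [0.0, 1.0, -0.017, 0.0]
contact_force: [-2.0, 1.8, 9.0]
width: 0.0179
```

Contact. Release, rise, and clear the view.

Call:
{"name": "servo_tool", "arguments": {"commands": "0 0 -0.05 0 -1;0 0 -0.05 0 -0.5;0 0 -0.05 0 0;0 0 -0.05 0 0;0 0 -0.05 0 0;0 0 -0.05 0 0;0 0 -2 0 0;0 0 -5 0 0;0 0 -9 0 0;0 0 -12 0 0"}}

```text
clock: 20.12
position: [0.4698, -0.2255, 0.1358]
ee_rot: [0.0, 1.0, -0.017, 0.0]
contact_force: [1.0, -0.8, 0.4]
width: 0.0424
```

Call:
{"name": "servo_tool", "arguments": {"commands": "-20 25 -8 0 0;-20 25 -8 0 0;-20 25 -8 0 0;-20 25 -8 0 0;-20 25 -8 0 0;-20 25 -8 0 0;-20 25 -8 0 0;-20 25 -8 0 0;-20 25 -8 0 0;-20 25 -8 0 0"}}

```text
clock: 20.95
position: [0.2601, -0.4701, 0.214]
ee_rot: [0.0, 1.0, -0.019, 0.0]
contact_force: [-0.7, 0.0, -0.7]
width: 0.0426
```

Run:
```python
from h import *
im=imaging.get_image("top")[:,:,::-1].copy(); cv2.imwrite("pics/top9.png",im)
hsv=cv2.cvtColor(im,cv2.COLOR_BGR2HSV).astype(int); H,S,V=hsv[...,0],hsv[...,1],hsv[...,2]
l=(S<60)&(V>150); l[300:]=0;l[:140]=0;l[:,450:]=0; show(blobs(l,.011))
b=(S>120)&((H<10)|(H>170))&(V<140)&(V>20);b[:140]=0;b[300:]=0; show(blobs(b,.016))
cv2.imwrite("pics/c9.png",cv2.resize(im[140:300,80:480],None,fx=2,fy=2,interpolation=cv2.INTER_CUBIC))
```

```text
{'px': (np.float64(377.8), np.float64(259.0)), 'area': 255, 'cen': array([ 0.4682, -0.2313]), 'box': array([ 0.4688, -0.2322]), 'size': (78.1, 31.3), 'ang': -2.0}
{'px': (np.float64(172.3), np.float64(264.4)), 'area': 285, 'cen': array([0.4423, 0.2682]), 'box': array([0.4445, 0.2689]), 'size': (109.9, 25.6), 'ang': 21.2}
{'px': (np.float64(182.8), np.float64(180.0)), 'area': 190, 'cen': array([0.6521, 0.2526]), 'box': array([0.6517, 0.2546]), 'size': (110.9, 20.7), 'ang': -23.5}
{'px': (np.float64(325.9), np.float64(186.9)), 'area': 165, 'cen': array([ 0.6418, -0.102 ]), 'box': array([ 0.6416, -0.1009]), 'size': (41.7, 39.9), 'ang': -88.5}
```

View pics/c9.png

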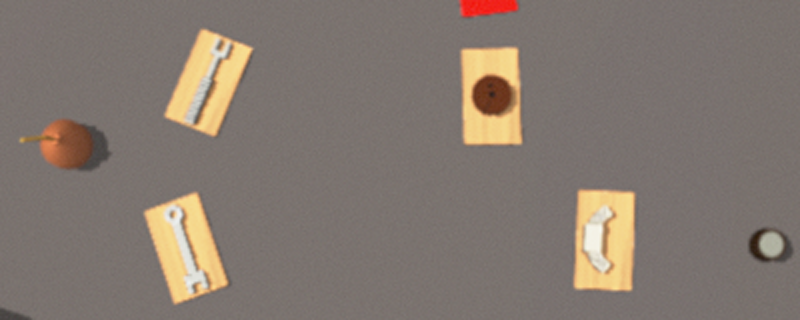

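```bash
python3 -c "
from rig import ticket; print(ticket.sign_off())"
```

```text
the job is handed in; nothing more can be done
None
```

All four things were gripped, carried to their own pads, set down and released. The job was handed in at about 21 s on the robot's clock.

**Placing:** In the last top view, the spanner, bender and spool measured within about 3 mm of their pad positions. The segment measured within about 1 mm. The spanner and segment matched their pads' directions to within about 0.2 degrees. None of the four is reversed and no silhouette shows.

**Bystanders:** The loupe and the oil can look undisturbed in that view. I checked this by eye only and did not measure them.

**Checks that disagreed or were weaker:**
- **Bender angle:** its measured outline reads 3.4 degrees off the pad. Its handle and fork bias that reading, and it is well inside the 15 degree limit.
- **Arm position:** readings differed from the commanded positions by 1–4 mm. I therefore set the bender, spool and segment down by feeling for contact (4–10 N).
- **Spanner:** it was released at the computed height, with no contact reading before I let go. The later pictures show it lying in place.

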